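# Change the ink cartridges and recycle the empties

## Robot

A 7-joint arm with a two-finger parallel gripper is mounted at the origin on the work surface. World frame = base frame: x ahead of the robot, y to its left, z up, the work surface at z = 0. Lengths are in m, angles in rad, forces in N, time in s.
With the tool pointing down it reaches from about 0.425 to 0.95 m from the base axis. Payload 4.7 kg.
Tool frame: the origin (TCP) lies between the finger pads; the fingertips stand 25 mm ahead of it and the grasp point (between the pads) lies 6 mm ahead of it; x points along the fingers, z is the direction in which the jaws open and shut, and the axes are right-handed (so a half turn about x gives the same grasp; the last joint's range is limited). The gripper opens to 85 mm and grips with 20 to 120 N. Pads are 22 mm wide; open, the fingers measure 114 mm over their backs; the gripper's body (76 mm by 85 mm) begins 54 mm behind the grasp point. The pads swing forward as they close: fully open they stand 13 mm farther back than shut.
Start: joints at [1.088, 0.469, -0.049, 1.532, 0.024, 1.141, -0.082], TCP at [0.296, -0.607, 0.256] pointing down, gripper open.
Joint ranges: [-2.59, 2.59], [-0.33, 1.99], [-1.39, 1.29], [0.1, 2.45], [-1.04, 4.18], [0.21, 1.99], [-2.66, 2.66]. Speed limits (rad/s): [2.57, 2.57, 3.14, 3.14, 3.14, 3.14, 3.14].

## Interface

Orientations are given as a 3x3 rotation matrix whose columns are the frame's x, y, z axes.
In Python, from rig import * gives the robot as it stands. Calls block until the motion is done:
- movep(position, orientation): joint-space move of the TCP to a pose.
- move_l(position, attitude=None, feed=0.15, until_force=None): straight line of the TCP; attitude=None keeps the orientation; feed is the mean speed in m/s. With until_force (N) it stops when the force on the tool has changed by that much, and returns True; else False.
- move_joints(angles): joint-space move.
- command_gripper(opening, newtons=None): finger opening in m; newtons is the grip in N (None keeps the last); returns when the fingers have stopped.
- sleep(seconds).
- inverse_kinematics(position, orientation): joint angles nearest the present ones, or None.
- sense(): the state.
- camera(name): name is "scene" or "top" or "wrist"; returns (picture, depth): 420x560x3 uint8, red, green, blue; 420x560 float32, m along the optical axis (not along the pixel's ray), 0 where there is no reading.
- camera_params(name): a dict with "K" (3x3 intrinsics, pixels), "position" and "rotation" of the camera in the world; the wrist camera has in their place "tool_from_camera" (4x4, takes a point from camera to tool coordinates, whose origin is the TCP and whose axes are the tool frame's). Camera axes: x right, y down, z forward; pixel columns grow to the right and rows downward; lengths in m; the calibration is good to about 2 mm. A picture is of the moment at which its call begins: read the wrist's pose just before it. camera_params takes no time and is no camera call.
A pose or a line that the arm cannot do raises Unreachable and nothing moves.
- finish_job(): hands the job in, once; it reports no verdict.
The state is a dict: "time_s": time; "joint_pos": joint angles; "qd": joint speeds; "joint_efforts": joint torques, N m; "position": TCP position; "tcp_rot": TCP orientation; "wrist_force": force on the tool from outside, world axes, zero at the start; "ft_torque": the same for the moment, N m; "finger_gap": finger opening in m.
Only numpy, scipy, OpenCV 4.12 (cv2) and the standard library are available. Lean on these libraries where they do the work, as an engineer would, in place of code of your own. Each camera call takes 0.05 s, during which the arm holds its last target.

## Task

Change the printer's ink: flick the carriage's clamp lever right up, push each used cartridge still in the carriage through the sprung flap of the recycling bin so that the flap shuts behind it, and stand the three new cartridges from the mat fully home in the carriage, one to a slot. With all of that done and the clamp still up, push the clamp right down again to lock the new cartridges in. Leave the other things on the desk where they are.

Things in the scene. Friction and masses are not known exactly. Their poses are not given: they have to be found in the camera images.
- used1_mid (a point): black ink cartridge, 66 mm tall, 80 g: nose 56 x 36 x 10 mm, tank 64 x 40 x 32 above it, on top an upright finger grip 34 long x 14 thick x 24 high; long side along its x. Point: half-way up its centre line, 33 mm above the foot, 9 below the tank's top. USED: starts in slot 1 of the carriage; absent in some starts (that slot is then empty).
- used2_mid (a point): black ink cartridge, 66 mm tall, 80 g: nose 56 x 36 x 10 mm, tank 64 x 40 x 32 above it, on top an upright finger grip 34 long x 14 thick x 24 high; long side along its x. Point: half-way up its centre line, 33 mm above the foot, 9 below the tank's top. USED: starts in slot 2 of the carriage; absent in some starts (that slot is then empty).
- used3_mid (a point): black ink cartridge, 66 mm tall, 80 g: nose 56 x 36 x 10 mm, tank 64 x 40 x 32 above it, on top an upright finger grip 34 long x 14 thick x 24 high; long side along its x. Point: half-way up its centre line, 33 mm above the foot, 9 below the tank's top. USED: starts in slot 3 of the carriage; absent in some starts (that slot is then empty).
- new1_mid (a point): black ink cartridge, 66 mm tall, 80 g: nose 56 x 36 x 10 mm, tank 64 x 40 x 32 above it, on top an upright finger grip 34 long x 14 thick x 24 high; long side along its x. Point: half-way up its centre line, 33 mm above the foot, 9 below the tank's top. NEW: same shape as the used ones, starts standing on the flat grey mat (3 mm thick). Fits a slot either way round.
- new2_mid (a point): black ink cartridge, 66 mm tall, 80 g: nose 56 x 36 x 10 mm, tank 64 x 40 x 32 above it, on top an upright finger grip 34 long x 14 thick x 24 high; long side along its x. Point: half-way up its centre line, 33 mm above the foot, 9 below the tank's top. NEW: same shape as the used ones, starts standing on the flat grey mat (3 mm thick). Fits a slot either way round.
- new3_mid (a point): black ink cartridge, 66 mm tall, 80 g: nose 56 x 36 x 10 mm, tank 64 x 40 x 32 above it, on top an upright finger grip 34 long x 14 thick x 24 high; long side along its x. Point: half-way up its centre line, 33 mm above the foot, 9 below the tank's top. NEW: same shape as the used ones, starts standing on the flat grey mat (3 mm thick). Fits a slot either way round.
- printer: white inkjet printer, 300 deep x 370 wide x 126 mm high, fixed, its cover folded back; its open hatch (190 x 240 mm, 60 mm deep) shows the ink carriage. Origin on the desk below the middle slot's centre; x points to its back, away from the robot, y to its left.
- bin: grey recycling bin for spent cartridges, fixed, 220 deep (its x) x 190 wide (its y), 200 mm high in front and 280 mm at the back, with a lid that slopes up 20 degrees to the back. Origin under its centre on the desk; x points to its back. Walls 4 mm; a steep chute inside leads from the front wall to the back.
- mouth (a point): centre of the bin's mouth, in the plane of the sloping lid, 67 mm behind the bin's front at its middle; the mouth is 100 mm along the slope (94 mm along the bin's x) x 136 mm wide (along the bin's y). Its front edge is 47 mm nearer the front and 17 mm lower than this point, its back edge as far behind and higher.
- flap (a joint): black sprung flap that fills the mouth, hinged on the mouth's back (upper) edge; its front edge swings down into the bin. Radians, 0 = shut, grows as it opens, to 1.2. A light spring (about 0.03 N m when shut, rising to 0.07) closes it again; a cartridge laid on it may tip it only part of the way, so push it through.
- clamp (a joint): the carriage's lock lever: a U-shaped steel bail hinged behind the carriage across its width, with a hold-down bar over the front shoulders of all three cartridges and a grip bar in front. Radians, 0 = down (locked), 2.0 = fully up, leaning back past upright; light friction keeps it where it is left (under 1 N at the grip bar).
- grip_bar (a point): middle of the clamp's grip bar: a round black bar 12 mm thick, 153 mm long along the printer's y, that moves with the clamp. With the clamp down it lies level 70 mm in front of the slots' centre line and 123 mm above the desk, with 25 mm or more free in front of, behind and below it; the hold-down bar is 40 mm nearer the pivot.
- clamp_pivot (a point): point on the clamp's hinge axis (along the printer's y), 115 mm from the grip bar's centre, level with the grip bar when the clamp is down, 45 mm behind the slots' centre line.
- slot1 (a point): slot 1 of the carriage (left as seen from the robot): centre of its floor, where a cartridge's foot rests, 75 mm above the desk. An upright pocket 70 mm along the printer's x, 45 mm along its y, walls 25 mm high and 3 to 4 mm thick; slots lie 48 mm apart. A seated cartridge's middle point is 33 mm above this one.
- slot2 (a point): slot 2 of the carriage (centre as seen from the robot): centre of its floor, where a cartridge's foot rests, 75 mm above the desk. An upright pocket 70 mm along the printer's x, 45 mm along its y, walls 25 mm high and 3 to 4 mm thick; slots lie 48 mm apart. A seated cartridge's middle point is 33 mm above this one.
- slot3 (a point): slot 3 of the carriage (right as seen from the robot): centre of its floor, where a cartridge's foot rests, 75 mm above the desk. An upright pocket 70 mm along the printer's x, 45 mm along its y, walls 25 mm high and 3 to 4 mm thick; slots lie 48 mm apart. A seated cartridge's middle point is 33 mm above this one.
- mug: white mug 80 mm across, 95 mm tall, loose bystander, to be left alone; origin under its centre.
- stapler: black stapler 140 mm long, 47 mm high, loose bystander, to be left alone; origin under its centre.
- mouse: black computer mouse about 95 x 60 x 34 mm, loose bystander, to be left alone; origin under its centre.
- penpot: dark steel pen pot 80 mm across, 140 mm tall with its pens, loose bystander, to be left alone; origin under its centre.
Not all that is in view belongs to the job. What is shaped like the part that bears used1_mid but brown or turquoise is not meant.

How it is judged:
On the way, in this order (a step that is already met when the one before it is completed fails the run):
1. the clamp has been flicked up (value of joint clamp above 1.6 rad), for 0.2 s.
2. with the clamp up, every used cartridge is in the bin with the flap shut and the new ones are home in the slots (value of joint clamp above 1.3 rad and value of joint flap below 0.1 rad and x of used1_mid in the frame of bin between -0.11 and 0.11 m and y of used1_mid in the frame of bin between -0.095 and 0.095 m and height (world z) of each of used1_mid, used2_mid, used3_mid below 0.17 m and x of used2_mid in the frame of bin between -0.11 and 0.11 m and y of used2_mid in the frame of bin between -0.095 and 0.095 m and x of used3_mid in the frame of bin between -0.11 and 0.11 m and y of used3_mid in the frame of bin between -0.095 and 0.095 m and angle between each of new1_mid, new2_mid, new3_mid's own z axis and vertical below 0.1 rad and ((horizontal distance between new1_mid and slot1 below 0.006 m and z of new1_mid in the frame of slot1 below 0.037 m) or (horizontal distance between new1_mid and slot2 below 0.006 m and z of new1_mid in the frame of slot2 below 0.037 m) or (horizontal distance between new1_mid and slot3 below 0.006 m and z of new1_mid in the frame of slot3 below 0.037 m)) and ((horizontal distance between new2_mid and slot1 below 0.006 m and z of new2_mid in the frame of slot1 below 0.037 m) or (horizontal distance between new2_mid and slot2 below 0.006 m and z of new2_mid in the frame of slot2 below 0.037 m) or (horizontal distance between new2_mid and slot3 below 0.006 m and z of new2_mid in the frame of slot3 below 0.037 m)) and ((horizontal distance between new3_mid and slot1 below 0.006 m and z of new3_mid in the frame of slot1 below 0.037 m) or (horizontal distance between new3_mid and slot2 below 0.006 m and z of new3_mid in the frame of slot2 below 0.037 m) or (horizontal distance between new3_mid and slot3 below 0.006 m and z of new3_mid in the frame of slot3 below 0.037 m))), for 0.2 s.
3. the clamp has been pushed down (value of joint clamp below 0.1 rad), for 0.2 s.
At the end, for the whole second after the job is handed in: every used cartridge lies inside the bin with the flap shut (within 0.1 rad); the three new cartridges stand upright (within 0.1 rad), one in each slot, centred within 6 mm and resting on the slot floor within 4 mm; the clamp is down (within 0.1 rad); all at rest (x of used1_mid in the frame of bin between -0.11 and 0.11 m and y of used1_mid in the frame of bin between -0.095 and 0.095 m and height (world z) of each of used1_mid, used2_mid, used3_mid below 0.17 m and x of used2_mid in the frame of bin between -0.11 and 0.11 m and y of used2_mid in the frame of bin between -0.095 and 0.095 m and x of used3_mid in the frame of bin between -0.11 and 0.11 m and y of used3_mid in the frame of bin between -0.095 and 0.095 m and angle between each of new1_mid, new2_mid, new3_mid's own z axis and vertical below 0.1 rad and ((horizontal distance between new1_mid and slot1 below 0.006 m and z of new1_mid in the frame of slot1 below 0.037 m) or (horizontal distance between new1_mid and slot2 below 0.006 m and z of new1_mid in the frame of slot2 below 0.037 m) or (horizontal distance between new1_mid and slot3 below 0.006 m and z of new1_mid in the frame of slot3 below 0.037 m)) and ((horizontal distance between new2_mid and slot1 below 0.006 m and z of new2_mid in the frame of slot1 below 0.037 m) or (horizontal distance between new2_mid and slot2 below 0.006 m and z of new2_mid in the frame of slot2 below 0.037 m) or (horizontal distance between new2_mid and slot3 below 0.006 m and z of new2_mid in the frame of slot3 below 0.037 m)) and ((horizontal distance between new3_mid and slot1 below 0.006 m and z of new3_mid in the frame of slot1 below 0.037 m) or (horizontal distance between new3_mid and slot2 below 0.006 m and z of new3_mid in the frame of slot2 below 0.037 m) or (horizontal distance between new3_mid and slot3 below 0.006 m and z of new3_mid in the frame of slot3 below 0.037 m)) and value of joint each of clamp, flap below 0.1 rad and linear speed of each of used1, used2, used3, new1, new2, new3 below 0.03 m/s); the robot touches nothing.
It fails at once if a bystander was moved by more than 4 cm (distance of any of mug, stapler, mouse, penpot from where it was at the start of the episode above 0.04 m).
Of used1, used2, used3 only 1 to 3 are there at a start; the rules pass over those that are not, and their reading is None.
At some moment in a run one of new1, new2, new3 may be knocked a few centimetres aside while the robot is not near it.
It also fails if it takes over 210 s, if anything falls off the work surface, if the arm or the gripper's body presses on something with over 40 N, if the wrist force passes 120 N, or if a joint passes its speed limit or range.

## Working session

There is one attempt and no reset: what is moved stays moved. The work goes in short steps, each a Python script; the robot and the scene stay as the last script left them, time stands still between calls to the robot, and variables do not carry over. Pictures are saved under pics/ and viewed, and the job is handed in when it is done.

```bash
ls; mkdir -p pics
python3 - <<'E'
from rig import *
import cv2
s=sense();print(s)
for n in ["scene","top","wrist"]:
    p,d=camera(n);cv2.imwrite(f"pics/a_{n}.png",p[:,:,::-1]);
    print(n,camera_params(n),(d>0).mean())
E
```

```text
pics
{'time_s': 0.0, 'joint_pos': array([ 1.08812712,  0.46944717, -0.04860106,  1.53368008,  0.02412289,
        1.14101613, -0.08233978]), 'qd': array([-0.0001729 ,  0.00027287, -0.00015742, -0.00071366, -0.00078349,
        0.00057977,  0.00109738]), 'joint_efforts': array([ 1.41649116e-04, -5.10298955e+01, -4.67530265e-02, -2.37706465e+01,
        1.06973716e-02,  7.51406624e-03,  8.62308838e-06]), 'position': array([ 0.29566553, -0.60620626,  0.2552634 ]), 'tcp_rot': array([[-9.41637260e-04,  8.98798317e-01,  4.38361380e-01],
       [ 1.72375327e-03,  4.38362382e-01, -8.98796668e-01],
       [-9.99998071e-01, -9.07135719e-05, -1.96208489e-03]]), 'wrist_force': array([ 0.10919781, -0.36203228,  0.36152248]), 'ft_torque': array([ 0.01390061, -0.02979579,  0.03021479]), 'finger_gap': 0.085153806698659}
scene {'K': array([[531.67691419,   0.        , 289.81065912],
       [  0.        , 531.67691419, 208.71949757],
       [  0.        ,   0.        ,   1.        ]]), 'position': array([ 1.48710414, -0.75343878,  1.20786528]), 'rotation': array([[ 0.63413379,  0.51207359, -0.57935738
[... 369 characters left out ...]
0475345, -0.98641195,  0.16422201],
       [-0.99988734, -0.00235028,  0.01482487],
       [-0.01423746, -0.16427398, -0.986312  ]])} 0.9958035714285715
wrist {'K': array([[303.26811543,   0.        , 279.61048427],
       [  0.        , 303.26811543, 213.52933355],
       [  0.        ,   0.        ,   1.        ]]), 'tool_from_camera': array([[-5.22441544e-04, -2.98416631e-01,  9.54435562e-01,
        -1.19248218e-01],
       [ 6.33824582e-04, -9.54435599e-01, -2.98416295e-01,
         7.67907465e-02],
       [ 9.99999663e-01,  4.49039651e-04,  6.87780604e-04,
         8.69946510e-05],
       [ 0.00000000e+00,  0.00000000e+00,  0.00000000e+00,
         1.00000000e+00]])} 0.9960374149659864
```

View pics/a_scene.png

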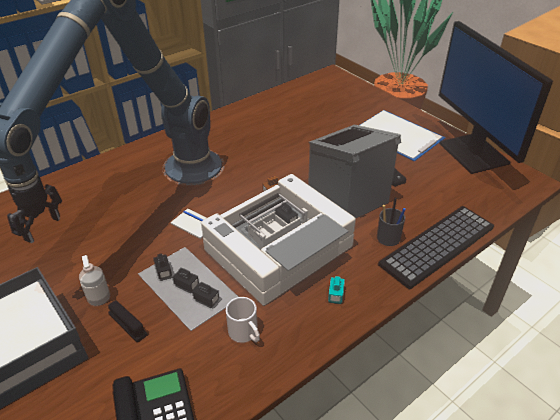

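View pics/a_top.png

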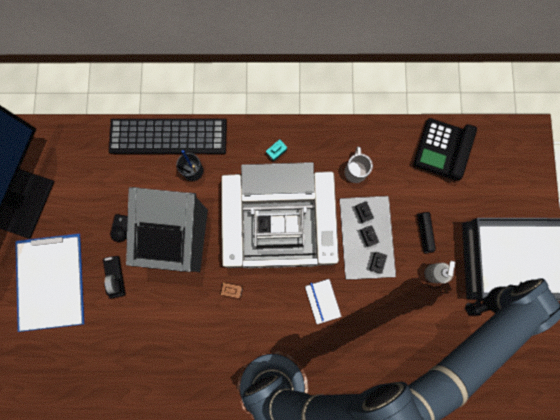

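View pics/a_wrist.png

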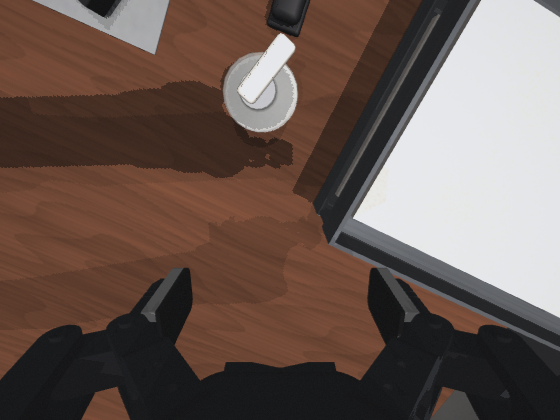

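```bash
cat > h.py <<'E'
from rig import *
import numpy as np, cv2
def cloud(n,d=None,p=None):
    c=camera_params(n)
    if d is None:
        s=sense();p,d=camera(n)
    K=c["K"]
    v,u=np.mgrid[:420,:560]
    P=np.stack([(u-K[0,2])/K[0,0]*d,(v-K[1,2])/K[1,1]*d,d],-1)
    if n=="wrist":
        T=c["tool_from_camera"];P=P@T[:3,:3].T+T[:3,3]
        P=P@s["tcp_rot"].T+s["position"]
    else: P=P@c["rotation"].T+c["position"]
    P[d==0]=np.nan
    return p,P
E
python3 - <<'E'
from h import *
p,P=cloud("top");np.save("top.npy",P);cv2.imwrite("pics/b_top.png",p[:,:,::-1])
a=cv2.resize(p[155:275,120:400,::-1],None,fx=2.85,fy=2.85,interpolation=cv2.INTER_CUBIC);cv2.imwrite("pics/b_zoom.png",a)
q,Q=cloud("scene");np.save("scene.npy",Q)
a=cv2.resize(q[160:330,130:350,::-1],None,fx=3.4,fy=3.4,interpolation=cv2.INTER_CUBIC);cv2.imwrite("pics/b_zs.png",a)
E
```

```text
(no output)
```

View pics/b_zoom.png

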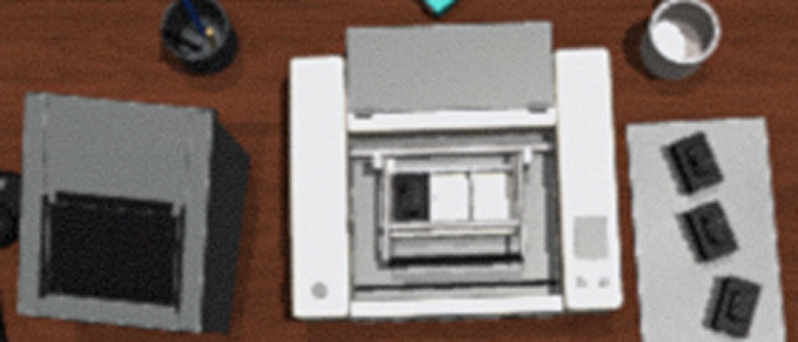

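View pics/b_zs.png

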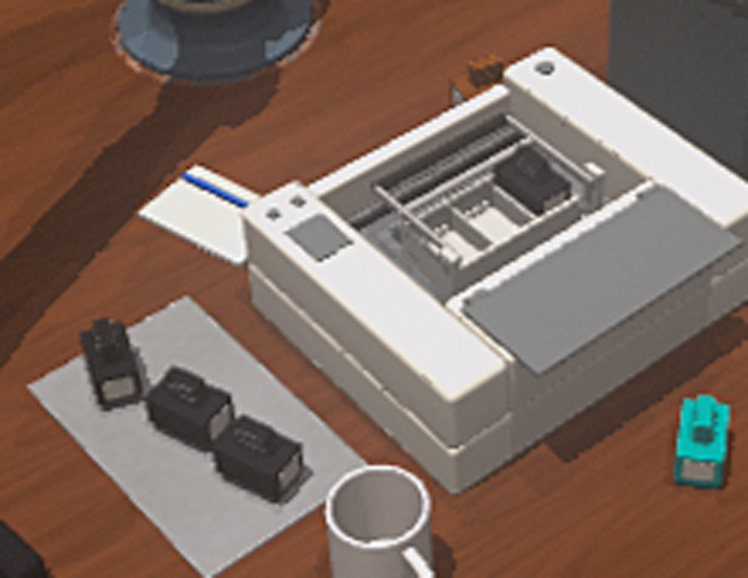

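Run:
```python
from h import *
P=np.load("top.npy");p=cv2.imread("pics/b_top.png")
def rect(m,name):
    pts=P[m][:,:2].astype(np.float32);pts=pts[np.isfinite(pts).all(1)]
    r=cv2.minAreaRect(pts);print(name,len(pts),r,P[m][:,2].min(),np.median(P[m][:,2]),P[m][:,2].max())
V,U=np.mgrid[:420,:560]
z=P[...,2]
g=p.min(2)
m=(abs(z-0.126)<0.008)&(U>215)&(U<345)&(V>160)&(V<275)&(g>150)
rect(m,"printer top")
mm=(m*255).astype(np.uint8);cv2.imwrite("pics/m.png",mm)
n,l,st,c=cv2.connectedComponentsWithStats(mm)
for i in range(1,n):
    if st[i,4]>200: rect(l==i,"part%d"%i);print(st[i])
# cartridges on mat
m=(U>340)&(U<396)&(V>196)&(V<278)&(p.max(2)<90)&(z>0.03)
mm=(m*255).astype(np.uint8);n,l,st,c=cv2.connectedComponentsWithStats(mm)
for i in range(1,n):
    if st[i,4]>60:
        rect(l==i,"cart");k=(l==i)&(z>0.058);rect(k,"grip")
        k=(l==i)&(z>0.035)&(z<.052);rect(k,"tank")
m=(U>340)&(U<396)&(V>196)&(V<278)&(abs(z-.003)<.006)&(g>110); rect(m,"mat")
# bin
for uv in [(131,190),(195,193),(203,210),(193,270),(128,266),(137,225),(183,226),(182,262),(135,260),(160,240),(160,228),(160,258),(160,205)]:
    print(uv,P[uv[1],uv[0]].round(4))
for uv in [(265,248),(290,248),(255,245),(304,247),(262,222)]: print("bar",uv,P[uv[1],uv[0]].round(4))
```

```text
printer top 5378 ((0.5612517595291138, -0.020739272236824036), (0.32771825790405273, 0.36828064918518066), 1.6296666860580444) 0.11801106794090543 0.12702335100770834 0.1339990828124804
part1 5159 ((0.5612517595291138, -0.020739272236824036), (0.32771825790405273, 0.36828064918518066), 1.6296666860580444) 0.11801106794090543 0.12697590520923718 0.1339990828124804
[ 222  163  116  103 5159]
cart 221 ((0.579627513885498, -0.31254085898399353), (0.06178789958357811, 0.04074510559439659), 20.87419891357422) 0.030281716112113166 0.046054686402357214 0.07757855160025784
grip 51 ((0.5811867117881775, -0.3136747181415558), (0.03312285244464874, 0.016674712300300598), 25.135421752929688) 0.05961238258785295 0.06741241140637766 0.07757855160025784
tank 154 ((0.579735517501831, -0.31280994415283203), (0.061812106519937515, 0.040135081857442856), 20.930418014526367) 0.03502213890887651 0.044902103992648046 0.05182331740233459
cart 221 ((0.4981762170791626, -0.3281412720680237), (0.061293113976716995, 0.04057905077934265), 22.601659774780273) 0.03172421966233285 0.04668131753032556 0.077345055375
[... 1023 characters left out ...]
29686158144945907 0.003148259448515267 0.008996653795219745
(131, 190) [0.6053 0.4129 0.2818]
(195, 193) [0.6005 0.2274 0.2623]
(203, 210) [0.5776 0.2311 0.0837]
(193, 270) [0.3776 0.2509 0.1241]
(128, 266) [ 0.3942  0.5003 -0.0038]
(137, 225) [0.5064 0.4011 0.2444]
(183, 226) [0.5032 0.2625 0.2487]
(182, 262) [0.3985 0.2684 0.2155]
(135, 260) [0.4043 0.4129 0.2073]
(160, 240) [0.4632 0.3342 0.2287]
(160, 228) [0.4977 0.3322 0.243 ]
(160, 258) [0.4102 0.3355 0.2143]
(160, 205) [0.5636 0.3296 0.265 ]
bar (265, 248) [0.4485 0.022  0.1233]
bar (290, 248) [ 0.4535 -0.0596  0.0629]
bar (255, 245) [0.4572 0.0537 0.1325]
bar (304, 247) [ 0.4574 -0.1065  0.0573]
bar (262, 222) [0.5298 0.0315 0.1434]
```

```bash
cat >> h.py <<'E'
def R(a):
    c,s=np.cos(a),np.sin(a)
    return np.array([[0,c,s],[0,s,-c],[-1,0,0.]])
E
python3 - <<'E'
from h import *
s=sense()
move_l([0.296,-0.607,0.40])
movep([0.55,-0.02,0.42],R(0))
print(sense()["position"],sense()["joint_pos"].round(2),sense()["time_s"])
p,P=cloud("wrist");np.save("w1.npy",P);cv2.imwrite("pics/c_w1.png",p[:,:,::-1])
movep([0.52,0.32,0.50],R(0))
p,P=cloud("wrist");np.save("w2.npy",P);cv2.imwrite("pics/c_w2.png",p[:,:,::-1])
print(sense()["position"],sense()["joint_pos"].round(2),sense()["time_s"])
E
```

```text
[ 0.55013637 -0.02120849  0.4198475 ] [ 0.38  0.2  -0.51  1.57  0.1   1.4  -1.7 ] 3.6417
[0.52118042 0.31812001 0.49954639] [-0.12  0.34 -0.72  1.26  0.22  1.62 -2.37] 5.0583
```

View pics/c_w1.png

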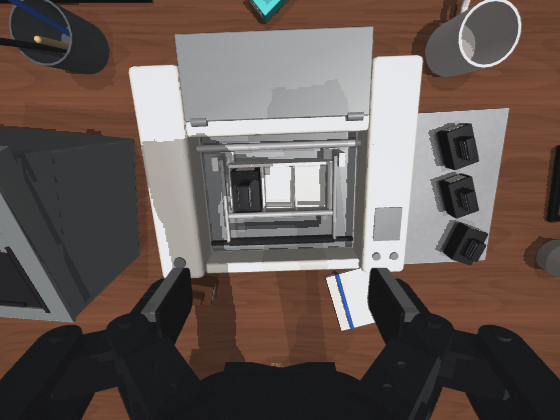

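View pics/c_w2.png

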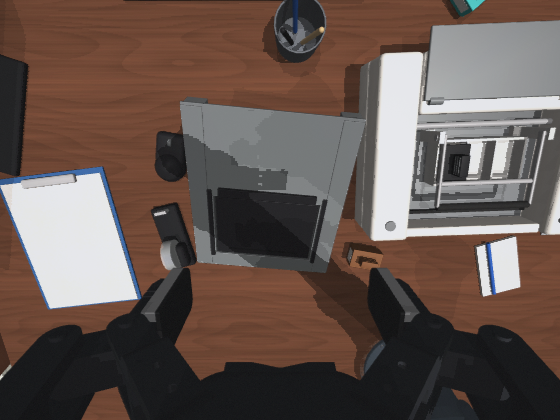

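Run:
```python
from h import *
P=np.load("w1.npy");p=cv2.imread("pics/c_w1.png");z=P[...,2];V,U=np.mgrid[:420,:560];g=p.max(2)
def fit(m,name):
    q=P[m];
    vx,vy,x0,y0=cv2.fitLine(q[:,:2].astype(np.float32),cv2.DIST_HUBER,0,.01,.01).ravel()
    print(name,len(q),"mean",q.mean(0).round(4),"ang",np.degrees(np.arctan2(vy,vx)).round(2),"min",q.min(0).round(4),"max",q.max(0).round(4))
m=(U>205)&(U<360)&(V>225)&(V<255)&(g<70)&(z>.113)&(z<.135); fit(m,"gripbar")
m=(U>180)&(U<360)&(V>250)&(V<275)&(abs(z-.126)<.008)&(g>130);fit(m,"front rim")
m=(U>225)&(U<345)&(V>205)&(V<222)&(z>.11)&(g>120);fit(m,"holdbar")
for u in (208,215,212,352,356): print(u,[P[v,u].round(3).tolist() for v in (160,200,230)])
# used cart
m=(U>228)&(U<266)&(V>163)&(V<215)&(g<75)&(z>.1);fit(m,"used")
print(cv2.minAreaRect(P[m][:,:2].astype(np.float32)))
k=m&(z>.130);fit(k,"usedgrip");print(cv2.minAreaRect(P[k][:,:2].astype(np.float32)))
# floors
for v in (175,190,205):
    print(v,[(u,P[v,u].round(3).tolist()) for u in range(226,345,6)])
# side panels outer edge: z~.126 bright
m=(U>130)&(U<205)&(V>60)&(V<280)&(abs(z-.126)<.006)&(g>110)
```

```text
gripbar 812 mean [ 0.4593 -0.0238  0.1301] ang -88.36 min [ 0.4504 -0.0987  0.1242] max [0.4735 0.0522 0.1342]
front rim 386 mean [0.4232 0.1087 0.1272] ang 17.89 min [0.4015 0.0968 0.1226] max [0.4411 0.1253 0.1298]
holdbar 585 mean [ 0.4982 -0.0238  0.1289] ang -88.25 min [ 0.4873 -0.1017  0.1245] max [0.5103 0.0547 0.1321]
208 [[0.566, 0.09, 0.065], [0.501, 0.095, 0.063], [0.453, 0.096, 0.072]]
215 [[0.575, 0.064, 0.134], [0.501, 0.083, 0.063], [0.45, 0.087, 0.063]]
212 [[0.575, 0.068, 0.134], [0.501, 0.088, 0.064], [0.449, 0.092, 0.063]]
352 [[0.566, -0.134, 0.064], [0.501, -0.139, 0.063], [0.449, -0.142, 0.064]]
356 [[0.565, -0.141, 0.063], [0.504, -0.142, 0.076], [0.458, -0.143, 0.086]]
used 1181 mean [0.5309 0.026  0.1237] ang 8.96 min [0.4975 0.0062 0.1003] max [0.559  0.0482 0.1449]
((0.5277655124664307, 0.02728840708732605), (0.06194125860929489, 0.03983388468623161), 2.3956785202026367)
usedgrip 279 mean [0.528  0.0272 0.1419] ang 0.75 min [0.5088 0.0195 0.1303] max [0.5435 0.0352 0.1449]
((0.526232123374939, 0.027449022978544235), (0.034552689641714096, 0.0153443254530429
[... 1161 characters left out ...]
28, [0.527, -0.093, 0.102]), (334, [0.533, -0.096, 0.131]), (340, [0.518, -0.118, 0.063])]
205 [(226, [0.512, 0.054, 0.13]), (232, [0.504, 0.05, 0.102]), (238, [0.508, 0.039, 0.119]), (244, [0.515, 0.027, 0.142]), (250, [0.514, 0.019, 0.138]), (256, [0.508, 0.013, 0.119]), (262, [0.497, 0.006, 0.077]), (268, [0.497, -0.003, 0.078]), (274, [0.497, -0.013, 0.077]), (280, [0.496, -0.022, 0.076]), (286, [0.497, -0.032, 0.078]), (292, [0.496, -0.041, 0.076]), (298, [0.497, -0.051, 0.077]), (304, [0.497, -0.06, 0.077]), (310, [0.496, -0.07, 0.075]), (316, [0.496, -0.079, 0.076]), (322, [0.496, -0.089, 0.077]), (328, [0.503, -0.094, 0.1]), (334, [0.512, -0.098, 0.13]), (340, [0.493, -0.12, 0.063])]
```

Run:
```python
from h import *
P=np.load("w2.npy");p=cv2.imread("pics/c_w2.png");z=P[...,2];V,U=np.mgrid[:420,:560];g=p.max(2)
# lid: plane points
m=(U>178)&(U<368)&(V>95)&(V<275)&(z>.19)&(z<.30)
print(cv2.minAreaRect(P[m][:,:2].astype(np.float32)),z[m].min(),z[m].max())
import itertools
from numpy.linalg import svd,lstsq
q=P[m];A=np.c_[q[:,:2],np.ones(len(q))];c=lstsq(A,q[:,2],rcond=None)[0];r=q[:,2]-A@c;k=abs(r)<.006;c=lstsq(A[k],q[k,2],rcond=None)[0];print("plane",c,np.degrees(np.arctan(np.hypot(*c[:2]))),np.degrees(np.arctan2(c[1],c[0])),np.abs(r).max())
f=(g<60)&m
f=cv2.morphologyEx((f*255).astype(np.uint8),cv2.MORPH_OPEN,np.ones((7,7)))
n,l,st,_=cv2.connectedComponentsWithStats(f);i=1+st[1:,4].argmax();print(st[i]);q=P[l==i];print("flap",cv2.minAreaRect(q[:,:2].astype(np.float32)),q.min(0),q.max(0))
for uv in [(219,190),(318,196),(212,192),(326,202),(210,250),(316,258),(318,230)]:print(uv,P[uv[1],uv[0]].round(4))
```

```text
((0.4973949193954468, 0.33459725975990295), (0.19639413058757782, 0.2324696183204651), 84.67510223388672) 0.201140263185984 0.2865000175264575
plane [ 0.36173151 -0.03480143  0.07689448] 19.9712328126687 -5.495393533881818 0.031617585495100964
[ 216  188  101   71 6044]
flap ((0.4587199091911316, 0.33824020624160767), (0.13237959146499634, 0.10672375559806824), 84.3509521484375) [0.40017452 0.27023638 0.20694963] [0.51674884 0.40811325 0.25518451]
(219, 190) [0.5142 0.3927 0.2529]
(318, 196) [0.5059 0.2701 0.2518]
(212, 192) [0.5104 0.4027 0.2476]
(326, 202) [0.4977 0.2595 0.2499]
(210, 250) [0.4162 0.4191 0.214 ]
(316, 258) [0.4035 0.2649 0.2151]
(318, 230) [0.4539 0.266  0.2334]
```

Run:
```python
from h import *
yaw=np.radians(1.65)
for a in (yaw+np.pi/2,yaw-np.pi/2):
    for pos in ([.459,-.0235,.3],[.459,-.0235,.129],[.62,-.02,.24]):
        q=inverse_kinematics(pos,R(a)); print(a,pos,None if q is None else np.round(q,2))
for a in (0,np.pi): print(inverse_kinematics([.527,.027,.144],R(a)))
for b in (0,np.pi/2,np.pi,-np.pi/2):
    q=inverse_kinematics([.437,.34,.2],R(b-np.radians(5.4)));print(b,q)
```

```text
1.599594259452803 [0.459, -0.0235, 0.3] [ 0.69  0.14 -0.79  1.93  0.11  1.12 -0.12]
1.599594259452803 [0.459, -0.0235, 0.129] [ 0.6   0.4  -0.78  2.12  0.4   0.77 -0.4 ]
1.599594259452803 [0.62, -0.02, 0.24] [ 0.56  0.53 -0.85  1.65  0.43  1.15 -0.37]
-1.5419983941369901 [0.459, -0.0235, 0.3] None
-1.5419983941369901 [0.459, -0.0235, 0.129] [-0.82  0.44  0.99  2.19 -0.53  0.77 -2.59]
-1.5419983941369901 [0.62, -0.02, 0.24] [-0.77  0.61  1.11  1.73 -0.59  1.18 -2.6 ]
[ 0.36321296  0.43642009 -0.62416049  1.96752772  0.33776568  0.84122945
 -2.0158235 ]
[ 0.72028963  0.66778716 -1.17644584  1.95063751  0.72832234  1.0331781
  0.7792045 ]
0 [-0.25359848  0.39819709 -0.61648179  1.85950423  0.27534315  0.96948767
 -2.65573017]
1.5707963267948966 [-0.02631178  0.49752317 -0.94527078  1.84806266  0.46627571  1.0364119
 -1.2543146 ]
3.141592653589793 [ 0.13020204  0.65295702 -1.23915577  1.84125371  0.67847653  1.15618655
  0.13104019]
-1.5707963267948966 [ 0.10099492  0.61148156 -1.17403155  1.84244574  0.62800918  1.12252166
  1.74563677]
```

Run:
```python
from h import *
yaw=np.radians(1.65); A=R(yaw+np.pi/2)
b=np.array([.4588,-.0237]); ux=np.array([np.cos(yaw),np.sin(yaw)])
movep([*b,.26],A)
command_gripper(.027,20)
print(move_l([*b,.131],feed=.1,until_force=6),sense()["position"])
command_gripper(0.0,20)
s=sense();print(s["finger_gap"],s["wrist_force"].round(1),s["position"])
```

```text
False [ 0.45926269 -0.02367597  0.13154499]
0.010908547063620636 [-5.  -0.   0.8] [ 0.45712773 -0.02381015  0.13065633]
```

Run:
```python
from h import *
yaw=np.radians(1.65)
b=np.array([.4565,-.0238]); ux=np.array([np.cos(yaw),np.sin(yaw)])
z0=.1305
for t in list(np.arange(.15,1.86,.15))+[1.88]:
    xy=b+ux*.115*(1-np.cos(t)); 
    move_l([*xy,z0+.115*np.sin(t)],feed=.12)
    s=sense();print(round(t,2),s["position"].round(4),s["wrist_force"].round(1),round(s["finger_gap"],4))
command_gripper(.03)
p=sense()["position"]
move_l([p[0],p[1],.42],feed=.2)
movep([0.55,-0.02,0.42],R(0))
p,P=cloud("wrist");np.save("w3.npy",P);cv2.imwrite("pics/d_w.png",p[:,:,::-1]);print(sense()["time_s"])
```

```text
0.15 [ 0.4583 -0.0238  0.1482] [-1.3 -0.7 -1. ] 0.011
0.3 [ 0.4619 -0.0237  0.1645] [ 0.2 -0.5 -0.5] 0.0107
0.45 [ 0.4678 -0.0234  0.1801] [-0.3 -0.4  0.1] 0.011
0.6 [ 0.4757 -0.0232  0.195 ] [-3.9  0.8  2.9] 0.0111
0.75 [ 0.4855 -0.0229  0.2086] [-8.4  0.4  6.5] 0.0109
0.9 [ 0.4977 -0.0225  0.221 ] [-11.4   0.7  12.3] 0.0111
1.05 [ 0.5142 -0.0219  0.2317] [-8.7 -0.9 13.6] 0.0111
1.2 [ 0.5313 -0.0213  0.2392] [-3.3  0.   8.6] 0.011
1.35 [ 0.5479 -0.0208  0.2438] [-2.1  0.3  7. ] 0.0111
1.5 [ 0.5649 -0.0203  0.246 ] [-0.2  0.1  7.2] 0.0111
1.65 [ 0.5816 -0.0198  0.2455] [0.1 0.7 4.9] 0.0112
1.8 [ 0.5978 -0.0193  0.2426] [1.5 1.4 4.8] 0.0111
1.88 [ 0.6063 -0.019   0.24  ] [0.3 2.5 3.6] 0.0111
15.7833
```

View pics/d_w.png

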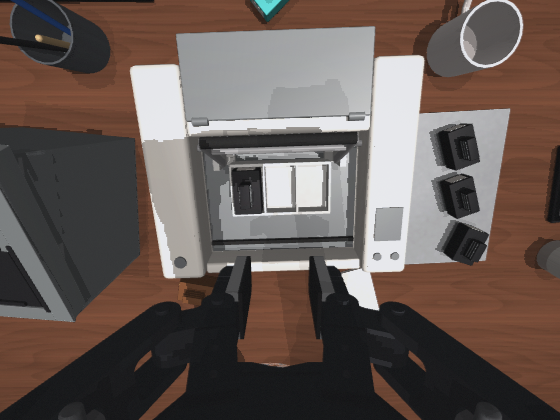

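Run:
```python
from h import *
P=np.load("w3.npy");p=cv2.imread("pics/d_w.png");z=P[...,2];V,U=np.mgrid[:420,:560];g=p.max(2)
def rect(m,n):
    q=P[m];print(n,len(q),[np.round(x,4) for x in cv2.minAreaRect(q[:,:2].astype(np.float32))],q[:,2].min().round(4),np.median(q[:,2]).round(4),q[:,2].max().round(4))
m=(U>228)&(U<268)&(V>160)&(V<218)&(z>.112)&(g<90);rect(m,"tank")
rect((U>228)&(U<268)&(V>160)&(V<218)&(z>.132),"grip")
b=(U>225)&(U<335)&(V>158)&(V<220)
rect(b&(abs(z-.077)<.005)&(U<297),"floor2")
rect(b&(abs(z-.077)<.005)&(U>297),"floor3")
w=b&(abs(z-.102)<.004)&(g>100);rect(w,"walltops")
m=(U>405)&(U<512)&(V>105)&(V<265)&(z>.045)
mm=(m*255).astype(np.uint8);n,l,st,c=cv2.connectedComponentsWithStats(mm)
for i in range(1,n):
    if st[i,4]>60:
        print(st[i]);rect((l==i),"new all");rect((l==i)&(z<.058),"new");rect((l==i)&(z>.062),"grip")
```

```text
tank 1200 [array([0.5268, 0.0272]), array([0.0638, 0.0395]), np.float64(2.3991)] 0.1122 0.119 0.1445
grip 303 [array([0.5269, 0.0274]), array([0.0332, 0.0156]), np.float64(1.8471)] 0.1321 0.1424 0.1445
floor2 1404 [array([0.5295, 0.0084]), array([0.1065, 0.0764]), np.float64(89.4304)] 0.072 0.0767 0.082
floor3 1256 [array([ 0.5311, -0.0746]), array([0.0755, 0.0523]), np.float64(1.2086)] 0.0721 0.0767 0.082
walltops 978 [array([ 0.5276, -0.0209]), array([0.0782, 0.1472]), np.float64(2.012)] 0.0981 0.1016 0.1044
[406 106  14 136 985]
new all 985 [array([ 0.5501, -0.2019]), array([0.1882, 0.0192]), np.float64(7.1866)] 0.1236 0.1274 0.1313Traceback (most recent call last):
  File "<stdin>", line 15, in <module>
  File "<stdin>", line 4, in rect
    return umr_minimum(a, axis, None, out, keepdims, initial, where)
ValueError: zero-size array to reduction operation minimum which has no identity
```

Run:
```python
from h import *
a=np.radians(1.9)
g=np.array([.5268,.0273])
movep([*g,.24],R(a))
command_gripper(.036)
print(move_l([*g,.146],feed=.1,until_force=5),sense()["position"])
command_gripper(0.0,40)
s=sense();print(s["finger_gap"],s["wrist_force"].round(1),s["position"])
move_l([*g,.19],feed=.1)
s=sense();print(s["finger_gap"],s["wrist_force"].round(1),s["position"])
move_l([*g,.43],feed=.25)
s=sense();print(s["finger_gap"],s["wrist_force"].round(1),s["position"],s["time_s"])
p,P=cloud("wrist");cv2.imwrite("pics/e_w.png",p[:,:,::-1])
```

```text
False [0.52729781 0.02744953 0.14658327]
0.013170832652695657 [-0.4 -0.3  3.3] [0.5273986  0.02742585 0.14676481]
0.013145102236260637 [-0.2  0.1 -0.6] [0.52638577 0.02708417 0.1897014 ]
0.01333502680676644 [ 0.1 -0.1 -0.9] [0.5261598  0.02708366 0.42826762] 19.9
```

View pics/e_w.png

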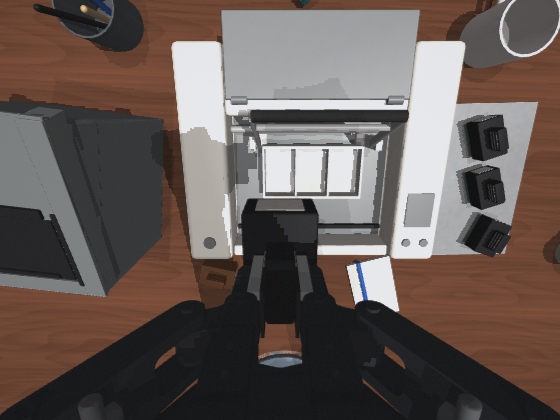

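Run:
```python
from h import *
t=np.array([.443,.340])
A=R(np.pi/2-np.radians(5.4))
movep([*t,.43],A)
move_l([*t,.31],feed=.2)
for z in np.arange(.30,.189,-.01):
    r=move_l([*t,z],feed=.08,until_force=10)
    s=sense();print(round(z,3),r,s["position"].round(4),s["wrist_force"].round(1),round(s["finger_gap"],4))
    if r: break
print(s["time_s"])
p,P=cloud("wrist");cv2.imwrite("pics/f_w.png",p[:,:,::-1])
```

```text
0.3 False [0.443  0.34   0.3002] [-0.2 -0.5 -0.5] 0.0125
0.29 False [0.4427 0.3397 0.2893] [-0.3 -0.6 -0.4] 0.0126
0.28 False [0.4426 0.3397 0.2792] [-0.2 -0.8 -1.3] 0.013
0.27 False [0.4427 0.3396 0.2692] [-1.1 -0.1 -0.7] 0.0133
0.26 False [0.4427 0.3397 0.2593] [-0.8  0.2 -0.2] 0.013
0.25 False [0.4427 0.3396 0.2493] [-1.   0.6 -1.2] 0.0131
0.24 False [0.4427 0.3396 0.2393] [-0.   0.6 -1.7] 0.0131
0.23 False [0.4427 0.3397 0.2293] [-0.4  0.6  0.1] 0.013
0.22 False [0.4427 0.3396 0.2193] [-1.2  0.4  0.7] 0.0125
0.21 False [0.4426 0.3396 0.2092] [-1.   0.3 -0.7] 0.0133
0.2 False [0.4427 0.3396 0.1993] [-0.9 -0.2 -1.1] 0.0137
0.19 True [0.4415 0.3412 0.1902] [-1.1 -0.  -1.3] 0.0131
25.1583
```

View pics/f_w.png

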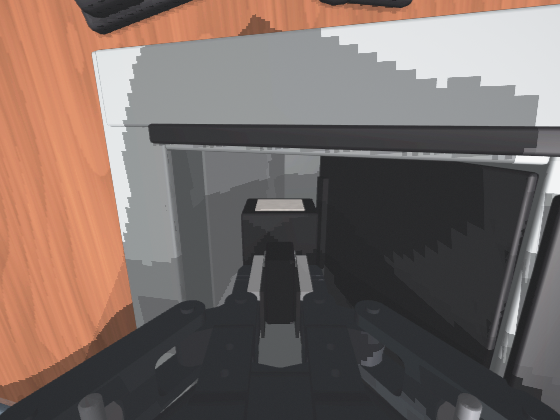

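Run:
```python
from h import *
move_l([.446,.3395,.194],feed=.05)
command_gripper(.026)
sleep(.4)
p,P=cloud("wrist");cv2.imwrite("pics/g_w0.png",p[:,:,::-1])
t=[.443,.34]
move_l([*t,.33],feed=.12)
sleep(.3);print(sense()["finger_gap"],sense()["time_s"])
movep([.45,.34,.45],R(np.pi/2-np.radians(5.4)))
p,P=cloud("wrist");cv2.imwrite("pics/g_w1.png",p[:,:,::-1])
q,_=cloud("top");cv2.imwrite("pics/g_t.png",cv2.resize(q[155:290,100:400,::-1],None,fx=2.5,fy=2.5))
```

```text
0.026193096719513524 27.775
```

View pics/g_w0.png

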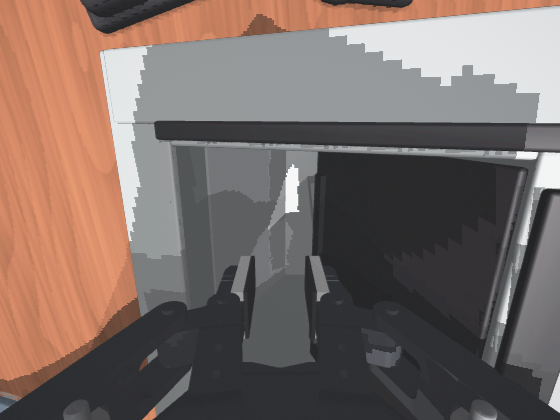

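View pics/g_w1.png

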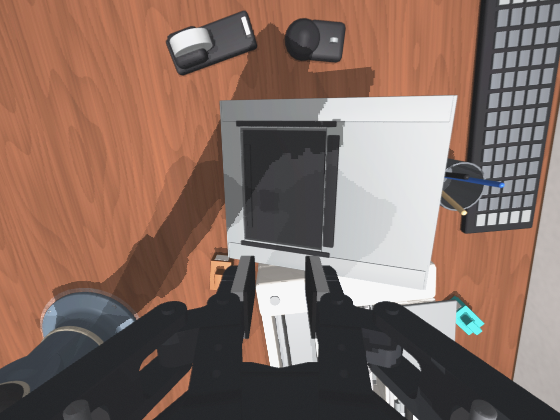

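```bash
cat >> h.py <<'E'
def news(P,p,show=None):
    z=P[...,2];out=[]
    m=(P[...,0]>.33)&(P[...,0]<.70)&(P[...,1]<-.22)&(P[...,1]>-.45)&(z>.035)&(z<.085)&(p.max(2)<110)
    mm=cv2.morphologyEx((m*255).astype(np.uint8),cv2.MORPH_OPEN,np.ones((3,3)))
    n,l,st,c=cv2.connectedComponentsWithStats(mm)
    for i in range(1,n):
        if st[i,4]<200: continue
        k=(l==i); t=k&(z>.039)
        r=cv2.minAreaRect(P[t][:,:2].astype(np.float32))
        g=k&(z>.062)
        if g.sum()<20: print("odd",st[i],r);continue
        rg=cv2.minAreaRect(P[g][:,:2].astype(np.float32))
        def ang(r):
            a=r[2] if r[1][0]>r[1][1] else r[2]+90
            return (a+90)%180-90
        print("tank",np.round(r[0],4),np.round(r[1],4),round(ang(r),1),"grip",np.round(rg[0],4),np.round(rg[1],4),round(ang(rg),1),"zmax",z[g].max().round(4))
        out.append((np.array(rg[0]),np.radians(ang(rg)),np.array(r[0]),np.radians(ang(r))))
    return out
E
python3 - <<'E'
from h import *
movep([.56,-.32,.38],R(0))
p,P=cloud("wrist");cv2.imwrite("pics/h_w.png",p[:,:,::-1]);news(P,p);print(sense()["time_s"])
q,T=cloud("top");cv2.imwrite("pics/h_t.png",cv2.resize(q[155:290,100:400,::-1],None,fx=2.5,fy=2.5))
for uv in [(160,240),(160,228),(160,252)]: 
    x=T[uv[1]-2:uv[1]+3,uv[0]-2:uv[0]+3].reshape(-1,3).mean(0);print(x.round(4),"lid plane z",round(.36173*x[0]-.0348*x[1]+.07689,4))
E
```

```text
tank [ 0.5836 -0.313 ] [0.0644 0.0401] 21.5 grip [ 0.5836 -0.3129] [0.0338 0.0149] 20.8 zmax 0.0727
tank [ 0.5004 -0.3294] [0.0645 0.0399] 21.6 grip [ 0.5006 -0.3292] [0.0341 0.0155] 21.3 zmax 0.073
tank [ 0.4118 -0.3558] [0.04   0.0647] -17.5 grip [ 0.4118 -0.3511] [0.0353 0.0127] 0.8 zmax 0.0734
30.8667
[0.463  0.3338 0.2303] lid plane z 0.2328
[nan nan nan] lid plane z nan
[0.4281 0.3357 0.2168] lid plane z 0.2201
```

View pics/h_w.png

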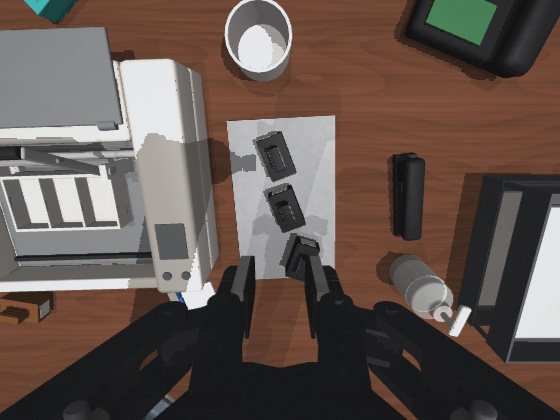

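View pics/h_t.png

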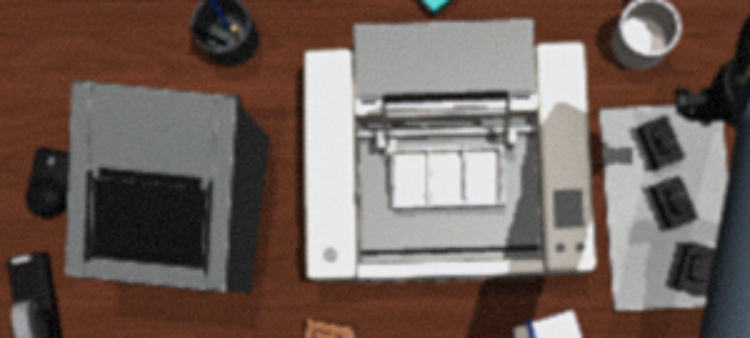

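```bash
cat >> h.py <<'E'
YP=np.radians(1.9)
S={1:np.array([.5256,.0268]),2:np.array([.527,-.0212]),3:np.array([.5286,-.0692])}
def log(t):
    s=sense();print(t,s["position"].round(4),s["wrist_force"].round(1),round(s["finger_gap"],4),round(s["time_s"],1))
def pick(c,a):
    movep([*c,.17],R(a)); command_gripper(.036,40)
    r=move_l([*c,.0745],feed=.1,until_force=6); log(("down",r))
    command_gripper(0.,40); log("grip")
    move_l([*c,.12],feed=.1); log("lift")
    move_l([*c,.33],feed=.3)
def place(i,dz=0):
    t=S[i]
    movep([*t,.33],R(YP))
    move_l([*t,.225],feed=.2); log("above")
    r=move_l([*t,.146],feed=.07,until_force=8); log(("placed",r))
E
python3 - <<'E'
from h import *
pick([.5836,-.3129],np.radians(21.2))
place(1)
E
```

```text
('down', False) [ 0.5842 -0.313   0.0753] [0.6 0.2 0.2] 0.0358 33.1
grip [ 0.5841 -0.313   0.0754] [0.4 0.1 2.7] 0.0126 33.5
lift [ 0.5835 -0.313   0.1203] [ 0.3 -0.2 -1.6] 0.0129 34.1
above [0.5265 0.0267 0.2258] [ 1.1 -0.2 -0.4] 0.0132 36.9
('placed', True) [0.5251 0.0269 0.1473] [-0.8 -0.3  4.6] 0.0131 37.9
```

```bash
cat >> h.py <<'E'
def release(i):
    command_gripper(.026); p=sense()["position"]
    move_l([p[0],p[1],.30],feed=.2); log("rel")
E
python3 - <<'E'
from h import *
release(1)
movep([.58,-.30,.38],R(0))
p,P=cloud("wrist");cv2.imwrite("pics/i_w.png",p[:,:,::-1]);news(P,p);print(sense()["time_s"])
q,Q=cloud("scene");cv2.imwrite("pics/i_s.png",cv2.resize(q[160:330,130:350,::-1],None,fx=3.4,fy=3.4))
E
```

```text
rel [0.5232 0.0261 0.2988] [ 0.3 -0.5 -0.1] 0.026 39.1
tank [ 0.5006 -0.3292] [0.0646 0.0401] 21.6 grip [ 0.5009 -0.3291] [0.0335 0.0155] 21.8 zmax 0.0732
40.4667
```

View pics/i_s.png

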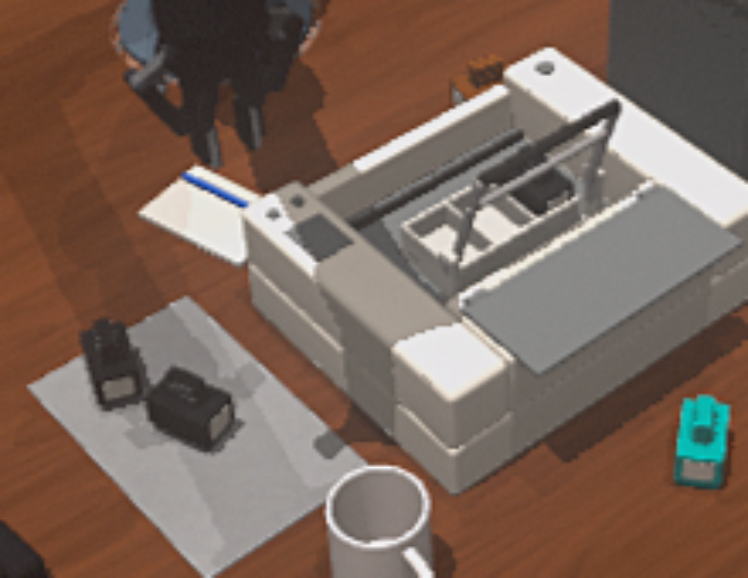

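View pics/i_w.png

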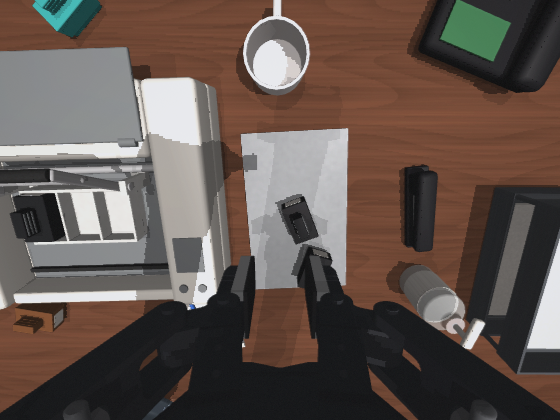

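Slot 1 (scene px 545,185 / wrist px 38,218) is filled and upright, and the other two still stand on the mat. Next one goes to slot 2.

Run:
```python
from h import *
pick([.5007,-.3292],np.radians(21.6))
place(2)
```

```text
('down', False) [ 0.5013 -0.3294  0.0752] [-0.3  0.8  0.3] 0.0362 42.8
grip [ 0.5011 -0.3294  0.0753] [0.2 0.6 2.8] 0.0129 43.1
lift [ 0.5004 -0.3293  0.12  ] [-0.8 -0.8 -1.7] 0.0128 43.7
above [ 0.5278 -0.0215  0.2257] [ 0.4 -0.9  0. ] 0.0133 46.4
('placed', True) [ 0.5265 -0.0211  0.1472] [-0.6 -0.4  5.1] 0.0129 47.5
```

Run:
```python
from h import *
release(2)
movep([.48,-.32,.38],R(0))
p,P=cloud("wrist");cv2.imwrite("pics/j_w.png",p[:,:,::-1]);news(P,p);print(sense()["time_s"])
```

```text
rel [ 0.5247 -0.0216  0.2989] [-0.6  0.1 -0.3] 0.0262 48.7
tank [ 0.6955 -0.292 ] [0.0478 0.0086] 89.8 grip [ 0.694  -0.2927] [0.0056 0.0393] -89.3 zmax 0.08
tank [ 0.4115 -0.3557] [0.0399 0.0643] -17.4 grip [ 0.4112 -0.3557] [0.0154 0.0349] -17.2 zmax 0.0724
49.9167
```

View pics/j_w.png

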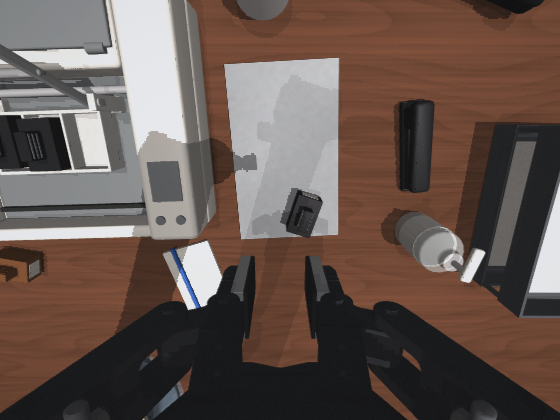

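Run:
```python
from h import *
pick([.4114,-.3557],np.radians(-17.3))
place(3)
```

```text
('down', False) [ 0.4119 -0.3559  0.0751] [ 0.1 -0.2 -0.2] 0.0358 52.2
grip [ 0.4119 -0.3562  0.0753] [-1.2 -1.1  4.6] 0.0135 52.5
lift [ 0.411  -0.3557  0.1198] [-0.2 -0.3 -1.6] 0.0137 53.1
above [ 0.5293 -0.0697  0.2258] [-0.  -0.8  0.3] 0.0131 55.8
('placed', True) [ 0.5281 -0.0691  0.1473] [-0.5 -0.1  4.6] 0.0128 56.9
```

Run:
```python
from h import *
release(3)
movep([0.55,-0.02,0.42],R(0))
p,P=cloud("wrist");cv2.imwrite("pics/k_w.png",p[:,:,::-1])
q,T=cloud("top");cv2.imwrite("pics/k_t.png",cv2.resize(q[155:290,100:400,::-1],None,fx=2.5,fy=2.5))
q,Q=cloud("scene");cv2.imwrite("pics/k_s.png",cv2.resize(q[130:330,130:430,::-1],None,fx=2.6,fy=2.6))
z=P[...,2]
for i in (1,2,3):
    d=P[...,:2]-S[i]; m=(abs(d[...,0])<.045)&(abs(d[...,1])<.0235)
    for nm,k in (("tank",m&(z>.109)&(z<.13)&(p.max(2)<110)),("grip",m&(z>.132)&(z<.16))):
        r=cv2.minAreaRect(P[k][:,:2].astype(np.float32));print(i,nm,np.round(r[0],4)-S[i],np.round(r[1],4),round(r[2],1),np.median(z[k]).round(4))
for uv in [(160,240),(160,252),(150,246),(172,246)]: 
    x=np.nanmean(T[uv[1]-2:uv[1]+3,uv[0]-2:uv[0]+3].reshape(-1,3),0);print(x.round(4),"lid plane z",round(.36173*x[0]-.0348*x[1]+.07689,4))
# clamp bar
m=(P[...,0]>.57)&(P[...,0]<.66)&(abs(P[...,1]+.02)<.06)&(z>.2);print("bar",P[m].mean(0),m.sum(),sense()["time_s"])
```

```text
rel [ 0.5262 -0.0696  0.2988] [0.8 0.3 0.1] 0.0258 58.1
1 tank [0.0033 0.0027] [0.0645 0.0401] 1.1 0.1185
1 grip [0.0035 0.0026] [0.0335 0.0155] 1.5 0.1424
2 tank [-0.001   0.0004] [0.0647 0.0399] 2.2 0.1186
2 grip [-0.0005  0.0005] [0.0333 0.015 ] 2.8 0.1425
3 tank [-0.0009  0.0001] [0.0644 0.0401] 1.8 0.1186
3 grip [-0.0008  0.0006] [0.0334 0.0148] 2.2 0.1424
[0.463  0.3336 0.2313] lid plane z 0.2327
[0.428  0.3352 0.2187] lid plane z 0.22
[0.4456 0.3651 0.2227] lid plane z 0.2254
[0.4456 0.2982 0.2252] lid plane z 0.2277
bar [ 0.5915849  -0.02040977  0.33602709] 2956 58.8083
```

View pics/k_w.png

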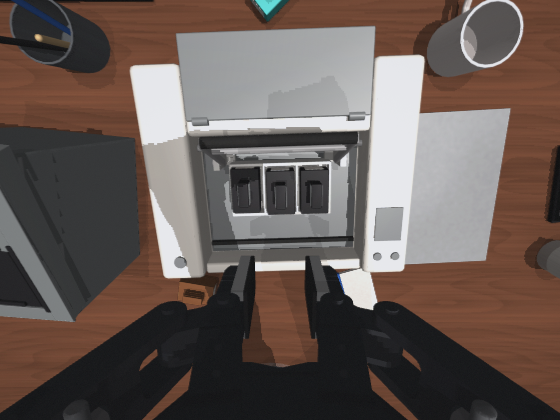

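View pics/k_s.png

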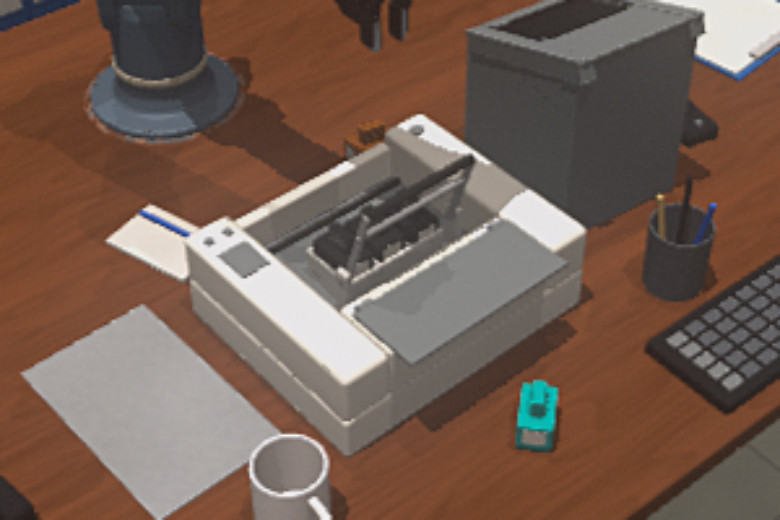

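Run:
```python
from h import *
yaw=np.radians(1.65);A=R(yaw+np.pi/2)
b=np.array([.4565,-.0238]); ux=np.array([np.cos(yaw),np.sin(yaw)]);z0=.1305
f=lambda t:[*(b+ux*.115*(1-np.cos(t))),z0+.115*np.sin(t)]
e=f(1.88)
movep([e[0],e[1],.33],A);command_gripper(.03,20)
print(move_l(e,feed=.1,until_force=6));log("at bar")
command_gripper(0.,20);log("grip")
for t in list(np.arange(1.75,.05,-.15))+[0]:
    move_l(f(t),feed=.1);log(round(t,2))
```

```text
False
at bar [ 0.6069 -0.0192  0.2408] [0.2 0.4 0.3] 0.03 61.3
grip [ 0.6068 -0.0193  0.2408] [ 0.7 -0.7  2. ] 0.0109 61.6
1.75 [ 0.5926 -0.0198  0.2449] [1.7 0.4 6.1] 0.0111 61.9
1.6 [ 0.5747 -0.0203  0.2458] [0.6 0.  6.1] 0.0111 62.2
1.45 [ 0.5572 -0.0209  0.2444] [0.3 0.3 3.8] 0.0115 62.5
1.3 [ 0.5404 -0.0215  0.2409] [ 0.2 -0.3  1.3] 0.0111 62.9
1.15 [ 0.5244 -0.022   0.2352] [ 0.5  0.  -1.5] 0.011 63.2
1.0 [ 0.5093 -0.0225  0.227 ] [ 0.5 -0.7 -1.8] 0.0111 63.5
0.85 [ 0.4956 -0.0229  0.2167] [ 2.4 -0.4 -3.2] 0.0115 63.8
0.7 [ 0.4838 -0.0232  0.2046] [ 3.4 -1.  -3.3] 0.0111 64.2
0.55 [ 0.4737 -0.0234  0.1907] [ 2.8 -1.1 -2.4] 0.0113 64.5
0.4 [ 0.4658 -0.0236  0.1753] [ 3.8 -1.7 -1. ] 0.0112 64.8
0.25 [ 0.4603 -0.0238  0.1586] [ 3.8 -2.6 -1.1] 0.0115 65.1
0.1 [ 0.4575 -0.0238  0.1415] [ 4.3 -2.3 -0.8] 0.0117 65.5
0 [ 0.457  -0.0237  0.1303] [ 3.2 -3.5  0.9] 0.0113 65.7
```

Run:
```python
from h import *
print(move_l([.457,-.0237,.126],feed=.03,until_force=8));log("press")
s=sense()["position"];move_l([.457,-.0237,.1305],feed=.05)
command_gripper(.027);log("open")
move_l([.457,-.0237,.30],feed=.15)
movep([0.55,-0.02,0.42],R(0))
p,P=cloud("wrist");cv2.imwrite("pics/l_w.png",p[:,:,::-1])
q,T=cloud("top");cv2.imwrite("pics/l_t.png",cv2.resize(q[155:290,100:400,::-1],None,fx=2.5,fy=2.5))
q,Q=cloud("scene");cv2.imwrite("pics/l_s.png",cv2.resize(q[130:330,130:430,::-1],None,fx=2.6,fy=2.6))
z=P[...,2]
V,U=np.mgrid[:420,:560];g=p.max(2)
m=(U>205)&(U<360)&(V>225)&(V<255)&(g<70)&(z>.113)&(z<.145);print("bar",P[m].mean(0),P[m].max(0))
for i in (1,2,3):
    d=P[...,:2]-S[i]; m=(abs(d[...,0])<.045)&(abs(d[...,1])<.0235)
    k=m&(z>.134)&(z<.16)
    r=cv2.minAreaRect(P[k][:,:2].astype(np.float32));print(i,np.round(r[0],4)-S[i],np.round(r[1],4),round(r[2],1),np.median(z[k]).round(4))
for uv in [(160,240),(160,252)]: 
    x=np.nanmean(T[uv[1]-2:uv[1]+3,uv[0]-2:uv[0]+3].reshape(-1,3),0);print(x.round(4),"lid plane z",round(.36173*x[0]-.0348*x[1]+.07689,4))
log("")
```

```text
True
press [ 0.457  -0.0234  0.1285] [-1.6 -1.4  7.6] 0.0111 65.9
open [ 0.4561 -0.0235  0.1301] [-0.2 -0.  -0.8] 0.0267 66.5
bar [ 0.45924737 -0.0227287   0.13076035] [0.46612767 0.05292133 0.13418057]
1 [0.0037 0.0026] [0.0331 0.0154] 2.2 0.1424
2 [-0.0004  0.0002] [0.0329 0.0151] 1.4 0.1424
3 [-0.0006  0.0005] [0.0333 0.0143] 2.3 0.1426
[0.463  0.3337 0.231 ] lid plane z 0.2328
[0.428  0.3353 0.2184] lid plane z 0.22
 [ 0.5497 -0.0202  0.4195] [ 0.3 -0.4  0.1] 0.0268 69.2
```

View pics/l_w.png

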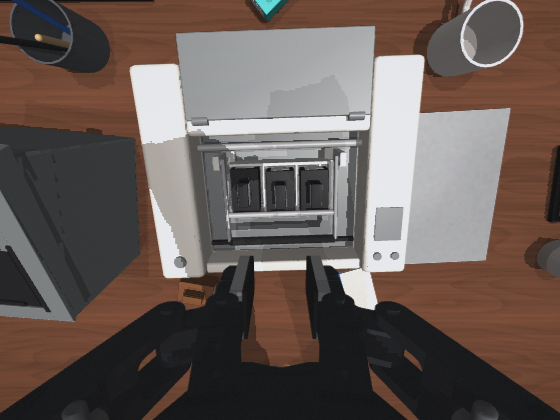

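View pics/l_s.png

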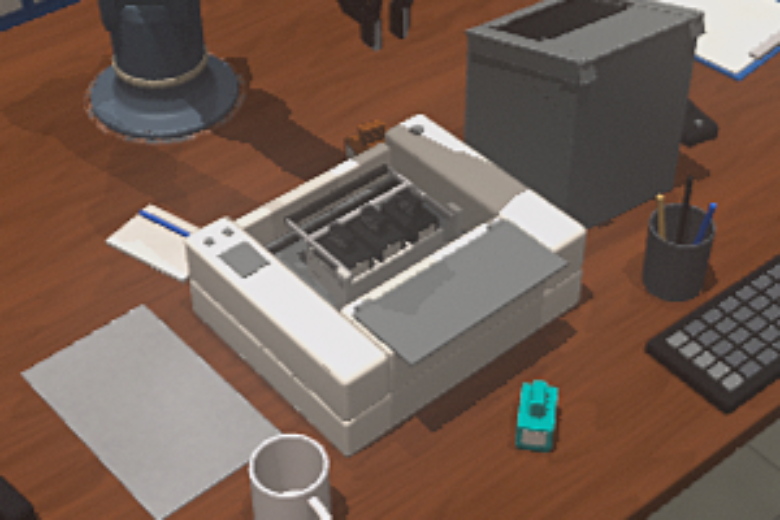

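Run:
```python
from rig import *
print(finish_job())
```

```text
the job is handed in; nothing more can be done
None
```

I handed the job in at about 69 s of robot time, with every step carried out. `finish_job()` gives no verdict, so what follows rests on my own checks.

**What I did:**
- **Clamp up:** I raised it to about 1.9 rad.
- **Used cartridge:** Only slot 1 held one. I pushed it through the bin flap.
- **New cartridges:** I stood the three from the mat in slots 1, 2 and 3.
- **Clamp down:** I swung it back down and pressed it to its stop.

**Last checks:**
- **Clamp:** the grip bar is back within 1 mm of its starting height.
- **Flap:** it lies 2 mm or less below the lid plane, so it is shut. The cartridge was out of sight in the bin once released. I did not look inside again.
- **Seating:** all three new cartridges have the same top height as the seated used one (within 0.3 mm) and look upright.
- **Centring:** slots 2 and 3 measure within 1 mm of centre. Slot 1 measures about 4.5 mm off centre, against a limit of 6 mm. A cartridge inside its pocket can be at most about 3.9 mm off, so part of that is camera error. I left it as it was.
- **Bystanders:** I steered clear of them. The mug, stapler and pen pot looked unmoved in the views I took. I did not measure any of them.
- **Robot:** it ended clear of everything. No new cartridge was seen knocked aside during the run.

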